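# Lock the telescoping prop, then lay the bar across it

### The arm

A 6-joint arm with a two-finger parallel gripper is mounted at the origin on the work surface. World frame = base frame: x ahead of the robot, y to its left, z up, the work surface at z = 0. Lengths are in m, angles in rad, forces in N, time in s.
With the tool pointing down it reaches from about 0.25 to 0.725 m from the base axis. Payload 9.7 kg.
Tool frame: the origin (TCP) lies at the very end of the fingers, on their centre line; the grasp point (between the pads) lies env.hold_point_z behind it (env.hold_point_z is the distance from the TCP to the grasp point, in m); z points along the fingers, y is the direction in which the jaws open and shut (so a half turn about z gives the same grasp; the last joint's range is limited). The gripper opens to 85 mm and grips with 20 to 120 N. Pads are 22 mm wide; open, the fingers measure 114 mm over their backs; the gripper's body (76 mm by 85 mm) begins 54 mm behind the grasp point. The pads swing forward as they close: fully open they stand 13 mm farther back than shut.
Start: joints at [1.256, 0.087, 0.176, 1.66, 0, 1.571], TCP at [0.17, 0.523, 0.231] pointing down, gripper open.
Joint ranges: [-3.13, 3.13], [-0.85, 1.81], [-1.15, 1.24], [-2.2, 2.28], [-1.44, 1.52], [-3.14, 3.14]. Speed limits (rad/s): [2.22, 2.22, 2.57, 3.14, 3.14, 3.14].

### API

Orientations are given as a rotation vector (axis times angle).
In Python, from plant import env gives the robot as it stands.
- The arm moves only by the tool drive_tool, never from a script. Its argument "rows" is one flat list of numbers, 5 for each row, row after row: the finger opening in m, from 0 to 0.0854, then the shift along the world's x, y, z in m, then the turn about the world's z in rad. A call has 1 to 20 rows; each row shifts and turns the commanded pose from where the row before left it; what a row does not reach is not made up. A row lasts 1/8 s, in which the tool goes at most 62.5 mm and 10.7 degrees, less where a joint would pass 70% of its speed; a pose out of reach is approached as far as the arm can. A call with a gripper value outside its range is refused whole. The fingers move at their own pace and stop on an object; "newtons" is the grip in N (left out, the last holds). Time passes only in rows, so rows that do not move let the fingers close. It gives the time, the measured TCP pose, the force and the opening at its end, in the units of the state.
- env.sense(): the state, without advancing time (a new reading comes with each control period).
- env.read_camera(name): name is "scene" or "top"; returns a dict with "color" (384x512x3 uint8, red, green, blue), "fx", "fy", "cx", "cy" (pixels), "cam_to_world" (4x4, takes a point from camera to world coordinates). Camera axes: x right, y up, looking along -z (the intrinsics and any distortion apply to the point x, -y, -z); pixel columns grow to the right and rows downward; lengths in m; the calibration is good to about 2 mm. A picture is of the moment at which its call begins. There is no depth.
- env.hand_in(): hands the job in, once; it reports no verdict.
The state is a dict: "clock": time; "qpos": joint angles; "joint_vel": joint speeds; "tau": joint torques, N m; "tool_pos": TCP position; "tcp_rot": TCP orientation; "contact_force": force on the tool from outside, world axes, zero at the start; "wrist_torque": the same for the moment, N m; "grip_width": opening from 0.0 (shut) to 1.0 (fully open).
Only numpy, scipy, OpenCV 4.12 (cv2) and the standard library are available. Lean on these libraries where they do the work, as an engineer would, in place of code of your own. Each camera call takes 0.05 s, during which the arm holds its last target.

### The job

Slide the inner tube of the telescoping prop up until its sprung red button pops out through the upper hole of the sleeve, without forcing the button hard against the edge of the hole. Then set the loose rectangular bar down gently in the two yellow saddles, the prop's and the fixed rest's, roughly centred between them, and let go. Leave the other things on the bench alone.

Things in the scene. Friction and masses are not known exactly. Their poses are not given: they have to be found in the camera images.
- prop: Fixed telescoping prop, bolted on a blue bed plate; origin at the centre of the underside of its base plate (100 x 85 x 8 mm), 12 mm above the bench, z up. A square dark steel sleeve (40 x 40 mm outside, 3 mm wall) stands in it to about z = 133 mm. Its face towards the prop's +x has two 13 mm holes. An inner tube with a yellow saddle on top slides up and down in the sleeve.
- upper_hole (a point): Nominal place of the sleeve's upper hole: on the sleeve's face, 103 mm above the prop's origin (the lower hole is 65 mm below). The sleeve was clamped up to 12 mm higher or lower than nominal, differently each time, so the real hole lies up to 12 mm above or below this point. The sleeve stays put.
- head: Inner tube (30 x 30 mm aluminium) with yellow saddle; origin at the centre of the saddle's channel floor, axes as the prop's. Saddle 62 mm wide in x, 50 mm long in y: plate 10 mm thick under the floor, on both x sides 6 mm lips rising 16 mm above it; the 50 mm channel between runs along y. Weighs 0.26 kg; rubbing of about 4 N holds it where left, but not under the bar unless locked.
- head_foot (a point): Point on the inner tube's axis level with the button, 102 mm below head. At the start it is 58 to 81 mm above the prop's origin: the button is caught inside the sleeve between the holes. Sliding up takes about 7 N at the tube. In the upper hole the button has 1.5 mm of play up and down, then blocks the tube both ways; head's floor is then 205 mm (+-13.5) above the prop's origin.
- snap: Red flat-nosed snap button (10 mm diameter) of the inner tube; origin at the centre of its flat tip, x outward (the prop's +x). A spring pushes it out with 2 to 4 N. Caught inside the sleeve, its tip lies 17 mm from the tube's axis; popped through a hole, 28 mm (8 mm beyond the sleeve's face). The small button should not be pulled or pushed against a hole's edge with more than 15 N.
- rest: Fixed rest post on the same bed, 200 to 240 mm from the prop, on either side of it; origin at the centre of the underside of its base plate (12 mm above the bench), axes as the prop's. Grey 40 x 40 mm post with the same kind of yellow saddle on top: channel along y, in line with the prop's, floor 205 mm above the origin.
- bar: Loose bare aluminium-coloured rectangular tube, 320 mm long (x), 40 mm wide (y), 25 mm high (z), 0.6 to 0.9 kg; origin at the centre of its underside. Lies flat on the bench.
- ring_bed: Steel ring, 52 mm across, 12 mm high, lying on the bed between prop and rest; origin under its centre. Bystander.
- ring_a: Steel ring, 68 mm across, 18 mm high, origin under its centre. Bystander.
- ring_b: Aluminium disc with a small bore, 68 mm across, 18 mm high, origin under its centre. Bystander.
- plate: Dark steel plate with holes, 110 x 75 x 8 mm, origin under its centre. Bystander.
- drill: Green and black cordless drill standing on its battery, 190 mm tall, origin under its centre. Bystander.
- hammer: Hammer lying on the bench, about 300 mm long. Bystander.
- driver: Screwdriver with red handle lying on the bench, about 200 mm long. Bystander.

How it is judged:
On the way:
1. the button has popped through the upper hole (x of snap in the frame of prop above 0.025 m and z of head in the frame of prop between 0.189 and 0.221 m), for 0.2 s.
At the end, for the whole second after the job is handed in: The red button stands at least 5 mm out of the sleeve's upper hole (head floor 189 to 221 mm above the prop's origin), and the bar lies right way up and at rest in the channels of both saddles, within 0.09 rad of level, its middle no more than 145 mm from either saddle's middle (all of step 1 and z of bar in the frame of head between -0.013 and 0.013 m and z of bar in the frame of rest between 0.19 and 0.22 m and x of bar in the frame of rest between -0.01 and 0.01 m and x of bar in the frame of head between -0.01 and 0.01 m and angle between bar's own z axis and vertical below 0.09 rad and angle between the x axis of bar and the y axis of rest, either way round below 0.12 rad and horizontal distance between bar and rest below 0.145 m and horizontal distance between bar and head below 0.145 m and linear speed of bar below 0.01 m/s); the robot touches nothing.
It fails at once if while the tube is being slid, the button is forced against the sleeve with more than 15 N (contact force between snap and anything else above 15 N and contact force between bar and head below 0.5 N).
It fails at once if the bar is dropped or pressed on a saddle with more than 45 N (contact force between bar and head above 45 N or contact force between bar and rest above 45 N).
It fails at once if a bystander is moved by more than 20 mm (distance of any of ring_bed, ring_a, ring_b, plate, drill, hammer, driver from where it was at the start of the episode above 0.02 m).
It also fails if it takes over 58 s, if anything falls off the work surface, if the arm or the gripper's body presses on something with over 40 N, if the wrist force passes 120 N, or if a joint passes its speed limit or range.

## Working session

There is one attempt and no reset: what is moved stays moved. The work goes in short steps, Python scripts to look and compute and a tool call to move; the robot and the scene stay as the last step left them, time stands still between calls to the robot, and variables do not carry over. Pictures are saved under pics/ and viewed, and the job is handed in when it is done.

Besides the shell and the picture viewer there is one more tool, called after "Request:" as name(argument=value, ...), one argument or row to a line, values as JSON. drive_tool: Moves the arm, as the interface text tells. Its arguments: {"type":"object","properties":{"rows":{"type":"array","items":{"type":"number"}},"newtons":{"type":"number"}},"required":["rows"]}

```bash
mkdir -p pics; ls; cat > h.py <<'E'
import numpy as np,cv2
from plant import env
def shot(n,f):
    c=env.read_camera(n); cv2.imwrite(f,c["color"][:,:,::-1]); np.savez(f"{n}.npz",**{k:np.array(v) for k,v in c.items() if k!="color" and not isinstance(v,(str,type(None)))})
    return c
def ray(n,u,v):
    c=np.load(f"{n}.npz"); T=c["cam_to_world"]
    d=np.array([(u-c["cx"])/c["fx"],-(v-c["cy"])/c["fy"],-1.]); return T[:3,3],T[:3,:3]@d
def onz(n,u,v,z):
    o,d=ray(n,u,v); return o+d*(z-o[2])/d[2]
def proj(n,p):
    c=np.load(f"{n}.npz"); T=c["cam_to_world"]; q=T[:3,:3].T@(np.array(p)-T[:3,3])
    return np.array([c["cx"]+c["fx"]*q[0]/-q[2], c["cy"]-c["fy"]*q[1]/-q[2]])
def crop(f,u0,v0,u1,v1,s,o):
    im=cv2.imread(f)[v0:v1,u0:u1]; cv2.imwrite(o,cv2.resize(im,None,fx=s,fy=s,interpolation=cv2.INTER_CUBIC))
E
python3 - <<'E'
from h import *
for n in("scene","top"):
    c=shot(n,f"pics/{n}0.png"); print({k:v for k,v in c.items() if k!="color"})
print(env.sense(),env.hold_point_z)
E
```

```text
pics
{'fx': 388.8105530158835, 'fy': 388.8105530158835, 'cx': 240.58304211640865, 'cy': 192.50855303348467, 'cam_to_world': array([[-0.26215577, -0.50454427,  0.82262351,  1.6381163 ],
       [ 0.96502133, -0.1395907 ,  0.22191952,  0.29774741],
       [ 0.00286237,  0.85202671,  0.52349049,  0.85224221],
       [ 0.        ,  0.        ,  0.        ,  1.        ]])}
{'fx': 415.15373651245915, 'fy': 415.15373651245915, 'cx': 252.90584671145294, 'cy': 195.20426959783686, 'cam_to_world': array([[-1.60799501e-02,  9.73316398e-01, -2.28903091e-01,
         2.98655605e-01],
       [-9.99858059e-01, -1.68043195e-02, -1.21558867e-03,
         1.94110480e-03],
       [-5.02971307e-03,  2.28851054e-01,  9.73448456e-01,
         1.31084061e+00],
       [ 0.00000000e+00,  0.00000000e+00,  0.00000000e+00,
         1.00000000e+00]])}
{'clock': 0.1, 'qpos': array([1.25597986e+00, 8.74324233e-02, 1.75199067e-01, 1.65981808e+00,
       5.75629092e-06, 1.57078246e+00]), 'joint_vel': array([-4.29248063e-04, -7.61906144e-04,  6.95020599e-04,  1.47612962e-03,
        3.81870046e-05,  7.88049501e-04]), 'tau': array([-3.75984182e-04, -5.21563768e+01,  4.65651655e+01,  1.59666315e-02,
       -1.72582963e-05, -1.40762222e-05]), 'tool_pos': array([0.17023451, 0.522764  , 0.2306316 ]), 'tcp_rot': array([-4.92419627e-01, -3.10255565e+00,  1.94561043e-03]), 'contact_force': array([ 0.02657083,  0.44359196, -0.77908687]), 'wrist_torque': array([-0.02436318,  0.01069109, -0.02199998]), 'grip_width': 1.0006830477322537} 0.0187
```

View pics/scene0.png

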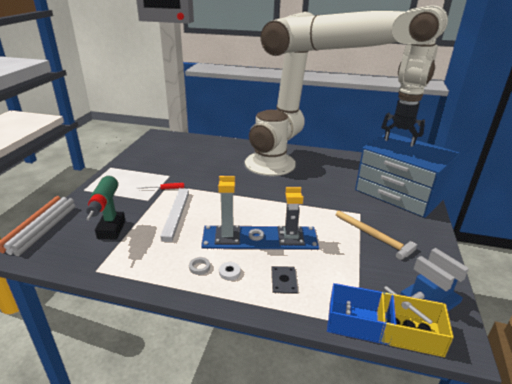

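View pics/top0.png

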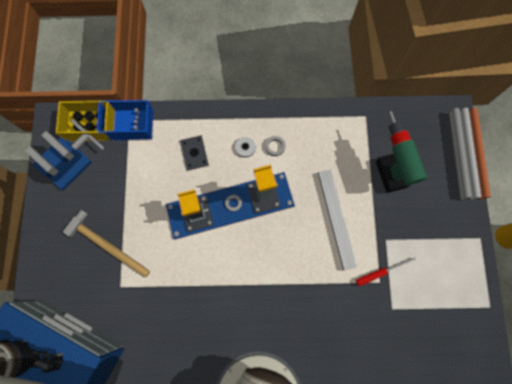

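The overview shows the prop at about scene (293,215) and top (190,205), and the rest at scene (228,205) and top (264,185). The bar is at top (335,220). I'll enlarge these areas next.

```bash
python3 - <<'E'
from h import *
crop("pics/scene0.png",190,165,330,260,5.5,"pics/s0a.png")
crop("pics/top0.png",150,155,310,245,5,"pics/t0a.png")
crop("pics/top0.png",305,160,365,280,5,"pics/t0b.png")
E
```

```text
(no output)
```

View pics/s0a.png

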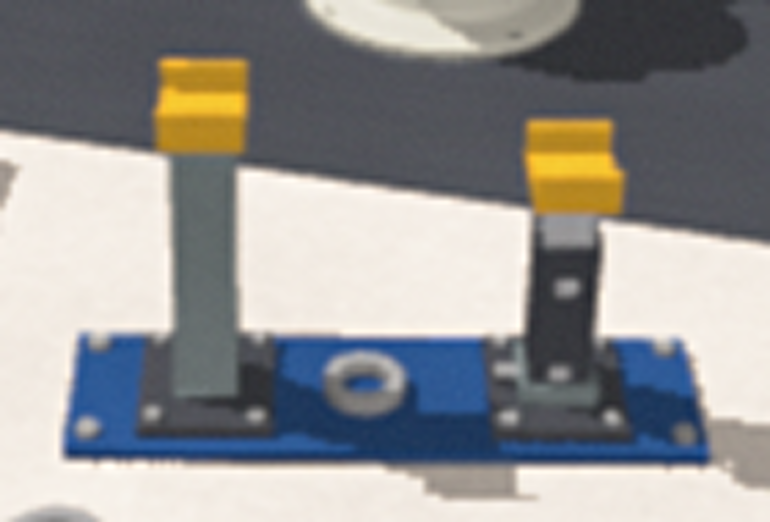

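View pics/t0a.png

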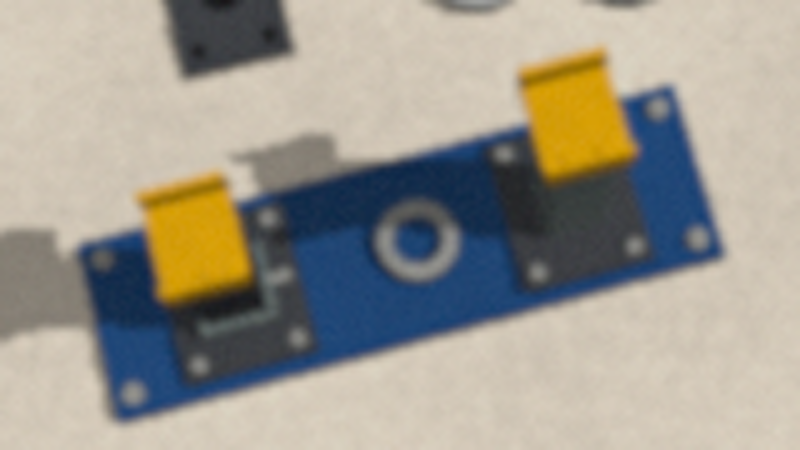

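View pics/t0b.png

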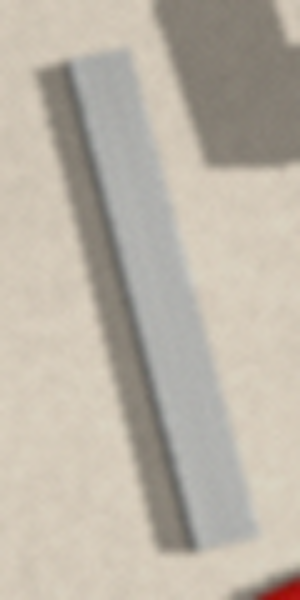

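```bash
cat > fit.py <<'E'
from h import *
from scipy.optimize import least_squares
def pc(x,y,u0=0,v0=0,s=1): return np.array([u0+(x+.5)/s-.5, v0+(y+.5)/s-.5])
T=lambda x,y:("top",pc(x,y,150,155,5)); S=lambda x,y:("scene",pc(x,y,190,165,5.5))
# (obj, local point)
obs=[]
def a(obj,p,o): obs.append((obj,p,o))
m=1e-3
# base plates 100x85 in x? use y=±? -> param: base half extents
for xx,yy,o in [(1,1,None)]: pass
# head saddle top view: top is +x, left is +y
a("head",(31*m,25*m,16*m),T(138,194)); a("head",(31*m,-25*m,16*m),T(222,176))
a("head",(-31*m,25*m,-10*m),T(161,303)); a("head",(-31*m,-25*m,-10*m),T(252,287))
a("rest",(31*m,25*m,221*m),T(519,70)); a("rest",(31*m,-25*m,221*m),T(604,50))
a("rest",(-31*m,25*m,195*m),T(549,183)); a("rest",(-31*m,-25*m,195*m),T(635,159))
# scene: left is -y, near is +x
a("head",(31*m,-25*m,-10*m),S(537,213)); a("head",(31*m,25*m,-10*m),S(624,212))
a("head",(-31*m,-25*m,16*m),S(526,120)); a("head",(-31*m,25*m,16*m),S(611,120))
a("rest",(31*m,-25*m,195*m),S(155,150)); a("rest",(31*m,25*m,195*m),S(243,153))
a("rest",(-31*m,-25*m,221*m),S(161,58)); a("rest",(-31*m,25*m,221*m),S(248,59))
a("prop",(50*m,42.5*m,8*m),S(633,432)); a("prop",(50*m,-42.5*m,8*m),S(495,433))
a("rest",(50*m,42.5*m,8*m),S(274,428)); a("rest",(50*m,-42.5*m,8*m),S(138,430))
a("prop",(-50*m,-42.5*m,8*m),T(315,347)); a("prop",(-50*m,42.5*m,8*m),T(187,381))
a("rest",(-50*m,-42.5*m,8*m),T(651,256)); a("rest",(-50*m,42.5*m,8*m),T(524,290))
def W(q,obj,p):
    x,y,yaw,d,hz,e=q[:6]; p=np.array(p,float)
    if obj=="rest": p=p+[e,-d,0]
    if obj=="head": p=p+[0,0,hz]
    c,s=np.cos(yaw),np.sin(yaw)
    return np.array([x+c*p[0]-s*p[1],y+s*p[0]+c*p[1],.012+p[2]])
def R(q,f=1):
    r=[]
    for ob,p,(n,uv) in obs:
        b=q[6:8] if n=="scene" else q[8:10]
        r+=list(proj(n,W(q,ob,p))+b-uv)
    return np.r_[r, np.array(q[6:10])/0.7*1.0]
if __name__=="__main__":
    r=least_squares(R,[.55,.15,.26,.22,.17,0,0,0,0,0],loss="soft_l1",f_scale=.7)
    q=r.x; print(np.round(q,4)); 
    for (o,p,(n,uv)),e in zip(obs,R(q)[:-4].reshape(-1,2)): print(o,n,np.round(p,3),np.round(e,2))
    np.save("q.npy",q)
    print("prop",W(q,"prop",(0,0,0)),"rest",W(q,"rest",(0,0,0)),"head",W(q,"head",(0,0,0)))
E
python3 fit.py
```

```text
[0.5479 0.1845 0.252  0.2212 0.1648 0.001  0.1829 0.1265 0.1124 0.0385]
head top [0.031 0.025 0.016] [-1.09 -0.43]
head top [ 0.031 -0.025  0.016] [-0.36 -1.48]
head top [-0.031  0.025 -0.01 ] [0.99 0.69]
head top [-0.031 -0.025 -0.01 ] [ 0.13 -0.77]
rest top [0.031 0.025 0.221] [-0.55 -0.57]
rest top [ 0.031 -0.025  0.221] [ 0.2  -1.27]
rest top [-0.031  0.025  0.195] [-0.5   0.54]
rest top [-0.031 -0.025  0.195] [-0.14  0.63]
head scene [ 0.031 -0.025 -0.01 ] [-0.24 -0.1 ]
head scene [ 0.031  0.025 -0.01 ] [-0.54  0.23]
head scene [-0.031 -0.025  0.016] [0.63 0.08]
head scene [-0.031  0.025  0.016] [0.22 0.22]
rest scene [ 0.031 -0.025  0.195] [0.36 0.25]
rest scene [0.031 0.025 0.195] [ 0.1  -0.15]
rest scene [-0.031 -0.025  0.221] [0.24 0.33]
rest scene [-0.031  0.025  0.221] [-0.32  0.29]
prop scene [0.05  0.042 0.008] [-0.04 -0.28]
prop scene [ 0.05  -0.042  0.008] [-0.11 -0.73]
rest scene [0.05  0.042 0.008] [-0.17 -0.06]
rest scene [ 0.05  -0.042  0.008] [-0.54 -0.69]
prop top [-0.05  -0.042  0.008] [0.39 0.44]
prop top [-0.05   0.042  0.008] [-0.32  0.77]
rest top [-0.05  -0.042  0.008] [0.68 0.01]
rest top [-0.05   0.042  0.008] [0.26 0.21]
prop [0.54792252 0.18451021 0.012     ] rest [ 0.60404465 -0.02940406  0.012     ] head [0.54792252 0.18451021 0.17680371]
```

```bash
python3 - <<'E'
from fit import *
q=np.load("q.npy")
def hz(uv):
    f=lambda z: (proj("scene",W(q,"prop",(.02,0,z)))+q[6:8]-uv)[1]
    from scipy.optimize import brentq
    return brentq(f,-.02,.2)
for p in [(567,288),(560,372),(569,246),(565,212)]:
    uv=S(*p)[1]; z=hz(uv); print(p,uv,z,proj("scene",W(q,"prop",(.02,0,z)))+q[6:8]-uv)
def box(im,n,ob,lo,hi,b,u0,v0,s,col):
    P=[[lo[0],hi[0]],[lo[1],hi[1]],[lo[2],hi[2]]]
    c={(i,j,k):proj(n,W(q,ob,(P[0][i],P[1][j],P[2][k])))+b for i in(0,1) for j in(0,1) for k in(0,1)}
    for A in c:
        for B in c:
            if sum(x!=y for x,y in zip(A,B))==1:
                f=lambda w:tuple(int(round(t)) for t in ((w[0]-u0+.5)*s-.5,(w[1]-v0+.5)*s-.5))
                cv2.line(im,f(c[A]),f(c[B]),col,1)
for n,f,g,u0,v0,s,b in [("scene","pics/s0a.png","pics/s0o.png",190,165,5.5,q[6:8]),("top","pics/t0a.png","pics/t0o.png",150,155,5,q[8:10])]:
    im=cv2.imread(f)
    for ob,z in(("head",0),("rest",.205)):
        for x0,x1,za,zb in((-.031,.031,-.01,0),(.025,.031,0,.016),(-.031,-.025,0,.016)): box(im,n,ob,(x0,-.025,z+za),(x1,.025,z+zb),b,u0,v0,s,(0,0,255))
    for ob in("prop","rest"): box(im,n,ob,(-.05,-.0425,0),(.05,.0425,.008),b,u0,v0,s,(0,255,0))
    box(im,n,"prop",(-.02,-.02,.008),(.02,.02,.133),b,u0,v0,s,(255,255,0))
    cv2.imwrite(g,im)
E
```

```text
(567, 288) [292.68181818 216.95454545] 0.09325983027188131 [3.24199717e-01 1.81898940e-11]
(560, 372) [291.40909091 232.22727273] 0.029525827186986806 [2.32403342e-01 2.30215846e-12]
(569, 246) [293.04545455 209.31818182] 0.12394196508328305 [6.42825178e-01 1.13971055e-10]
(565, 212) [292.31818182 203.13636364] 0.14822837686674417 [1.92240510e+00 1.99804617e-11]
```

View pics/s0o.png

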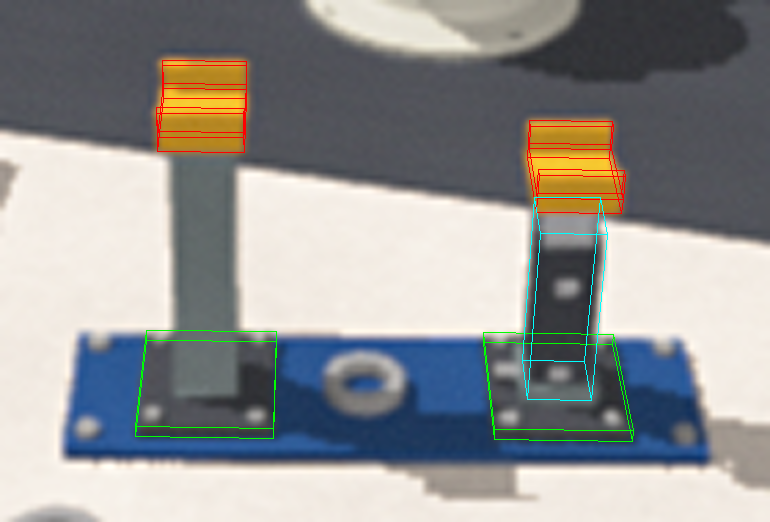

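View pics/t0o.png

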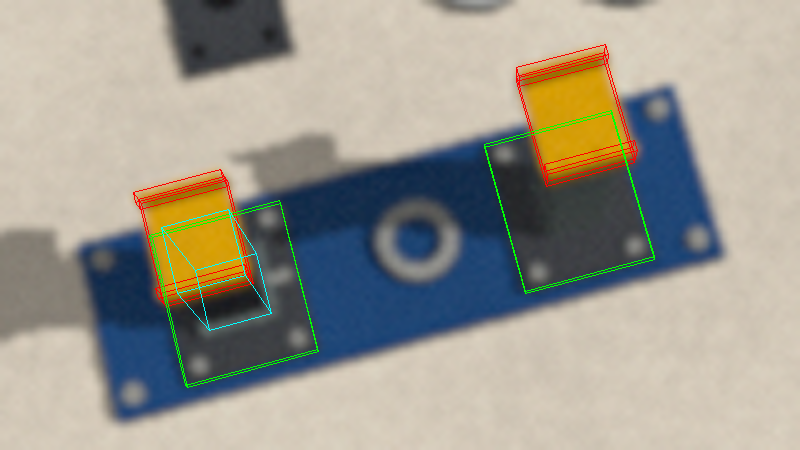

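Request:
drive_tool(
  rows=[0.0854, 0, 0, 0.03, 0, 0.0854, 0.032, -0.028, 0.02, -0.08, 0.0854, 0.034, -0.03, 0, -0.09, 0.0854, 0.034, -0.03, 0, -0.09, 0.0854, 0.034, -0.03, 0, -0.09, 0.0854, 0.034, -0.03, 0, -0.09, 0.0854, 0.034, -0.03, 0, -0.09, 0.0854, 0.034, -0.03, 0, -0.09, 0.0854, 0.034, -0.03, 0, -0.09, 0.0854, 0.034, -0.03, 0, -0.09, 0.0854, 0.034, -0.03, 0, -0.09, 0.0854, 0.034, -0.03, 0, -0.09, 0.0854, 0.006, -0.01, 0, -0.024, 0.0854, 0, 0, 0, 0],
  newtons=20,
)

```text
clock: 1.85
tool_pos: [0.5482, 0.1846, 0.2809]
tcp_rot: [-1.925, -2.482, 0.001]
contact_force: [0.6, -0.4, 0.1]
grip_width: 1.002
```

```bash
python3 - <<'E'
from h import *
shot("scene","pics/s1.png");shot("top","pics/t1.png")
crop("pics/s1.png",250,130,340,250,4.5,"pics/s1a.png")
crop("pics/t1.png",140,150,260,240,5,"pics/t1a.png")
a=cv2.imread("pics/s1a.png");b=cv2.imread("pics/t1a.png")
b=cv2.resize(b,(395,296)); c=np.zeros((max(a.shape[0],296),a.shape[1]+395,3),np.uint8);c[:a.shape[0],:a.shape[1]]=a;c[:296,a.shape[1]:]=b;cv2.imwrite("pics/c1.png",c)
E
```

```text
(no output)
```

View pics/c1.png

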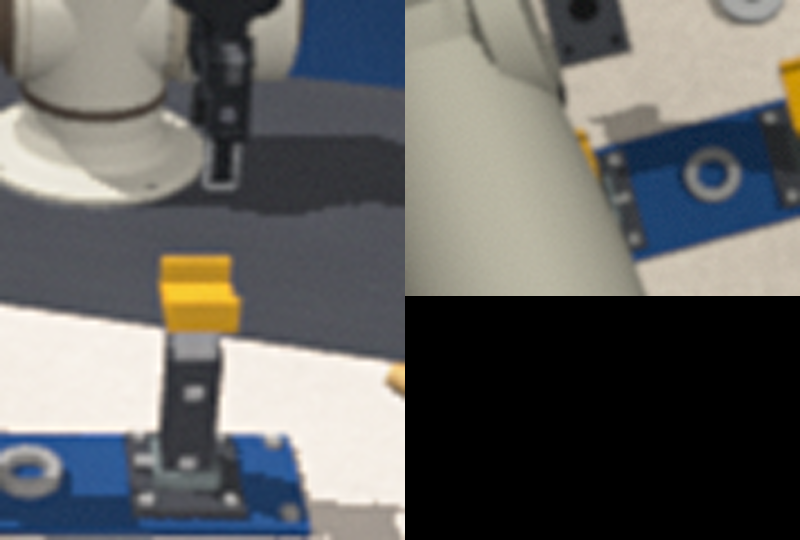

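```bash
python3 - <<'E'
from h import *
t=np.array([.5482,.1846,.2809]); j=np.array([.968,.248,0]); 
for s in(.0427,.057):
  for dz in (0,.013): 
    u=proj("scene",t+j*s+[0,0,dz]); print(s,dz,u,((u-[250,130]+.5)*4.5-.5))
E
```

```text
0.0427 0 [297.79510377 173.93738453] [216.82796698 199.46823039]
0.0427 0.013 [298.13800927 170.17307405] [218.37104172 182.52883321]
0.057 0 [298.32076134 176.22516168] [219.19342604 209.76322756]
0.057 0.013 [298.67031817 172.43488902] [220.76643176 192.70700059]
```

Request:
drive_tool(
  rows=[0.0854, 0, 0, -0.04, 0, 0.0854, 0, 0, -0.04, 0, 0.0854, 0, 0, -0.026, 0, 0.0854, 0, 0, -0.02, 0, 0.0854, 0, 0, 0, 0],
)

```text
clock: 2.58
tool_pos: [0.5468, 0.1858, 0.1542]
tcp_rot: [-1.921, -2.484, 0.003]
contact_force: [-0.3, 0.3, 0.2]
grip_width: 0.996
```

Request:
drive_tool(
  rows=[0.066, 0, 0, 0, 0, 0.066, 0, 0, 0, 0, 0.066, 0, 0, 0, 0, 0.06, 0, 0, 0, 0, 0.06, 0, 0, 0, 0],
)

```text
clock: 3.2
tool_pos: [0.5479, 0.1849, 0.1556]
tcp_rot: [-1.924, -2.483, 0.001]
contact_force: [-4.7, -1.0, 2.4]
grip_width: 0.719
```

Request:
drive_tool(
  rows=[0.05, 0, 0, 0, 0, 0.05, -0.0015, -0.0004, 0, 0, 0.05, 0, 0, 0, 0],
)

```text
clock: 3.58
tool_pos: [0.5478, 0.1849, 0.1556]
tcp_rot: [1.924, 2.482, 0.003]
contact_force: [6.4, 2.7, 0.8]
grip_width: 0.721
```

Request:
drive_tool(
  rows=[0.05, 0.0009, 0.0002, 0.002, 0, 0.05, 0, 0, 0.002, 0, 0.05, 0, 0, 0.002, 0, 0.05, 0, 0, 0.002, 0, 0.05, 0, 0, 0, 0],
)

```text
clock: 4.2
tool_pos: [0.5479, 0.1849, 0.1636]
tcp_rot: [1.925, 2.483, 0.001]
contact_force: [4.1, 3.3, -5.6]
grip_width: 0.723
```

```bash
cat >> h.py <<'E'
def look(k):
    shot("scene",f"pics/s{k}.png"); crop(f"pics/s{k}.png",260,160,330,250,6,f"pics/s{k}a.png")
    im=cv2.imread(f"pics/s{k}.png").astype(int)[195:240,280:310]
    m=(im[:,:,2]>im[:,:,1]+50)&(im[:,:,2]>im[:,:,0]+50)&(im[:,:,1]<90); ys,xs=np.nonzero(m); print("red",m.sum(), (xs.mean()+280,ys.mean()+195) if m.sum() else "")
    s=env.sense(); print(s["tool_pos"],s["contact_force"])
E
python3 -c "
from h import *
look(2)"
```

```text
red 0 
[0.54785792 0.18492918 0.16357908] [ 4.08271174  3.48212071 -6.21732185]
```

View pics/s2a.png

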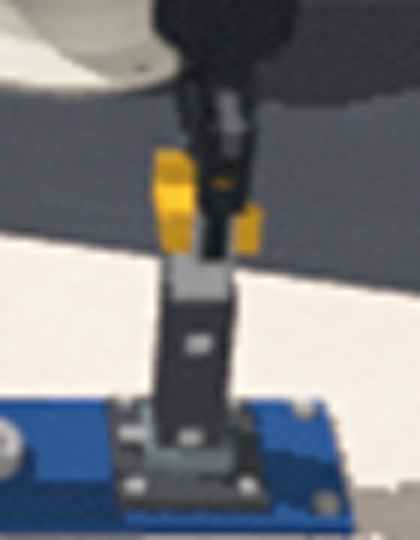

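The saddle has risen with the gripper: the exposed tube is now taller, and the upper hole at crop (198,343) is still empty.

Request:
drive_tool(
  rows=[0.05, -0.0003, -0.0003, 0.002, 0, 0.05, 0, 0, 0.002, 0, 0.05, 0, 0, 0.002, 0, 0.05, 0, 0, 0.002, 0, 0.05, 0, 0, 0.002, 0, 0.05, 0, 0, 0.002, 0, 0.05, 0, 0, 0, 0],
)

```text
clock: 5.12
tool_pos: [0.5478, 0.1849, 0.1755]
tcp_rot: [1.924, 2.483, 0.002]
contact_force: [6.5, 6.3, -6.2]
grip_width: 0.724
```

```bash
python3 -c "
from h import *
look(3)"
```

```text
red 0 
[0.54783533 0.1848904  0.17558103] [ 5.912664    5.14359164 -5.03679225]
```

View pics/s3a.png

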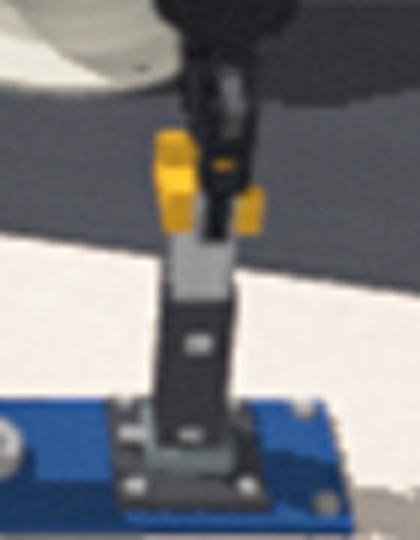

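Request:
drive_tool(
  rows=[0.05, 0.0006, 0.0006, 0.001, 0, 0.05, 0, 0, 0.001, 0, 0.05, 0, 0, 0.001, 0, 0.05, 0, 0, 0.001, 0, 0.05, 0, 0, 0.001, 0, 0.05, 0, 0, 0, 0],
)

```text
clock: 5.92
tool_pos: [0.5479, 0.1849, 0.1804]
tcp_rot: [1.925, 2.483, -0.0]
contact_force: [-1.0, -1.1, -6.6]
grip_width: 0.723
```

```bash
python3 -c "
from h import *
look(4)"
```

```text
red 2 (np.float64(292.5), np.float64(218.0))
[0.54785329 0.18491803 0.18042919] [ 0.20309875 -0.72065171 -6.26638695]
```

View pics/s4a.png

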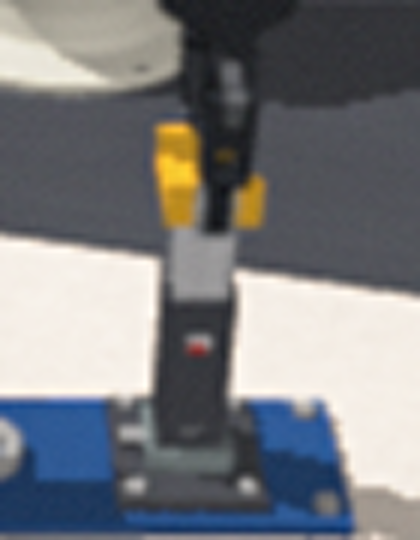

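The red button now fills the lower half of the upper hole at crop (198,347), so I'm close. From here I'll go in fine steps.

Request:
drive_tool(
  rows=[0.05, 0, 0, 0.0008, 0, 0.05, 0, 0, 0.0008, 0, 0.05, 0, 0, 0, 0],
)

```text
clock: 6.35
tool_pos: [0.5479, 0.1849, 0.1819]
tcp_rot: [-1.925, -2.483, 0.001]
contact_force: [-0.6, -1.8, -7.6]
grip_width: 0.724
```

```bash
python3 -c "
from h import *
look(5)"
```

```text
red 4 (np.float64(292.5), np.float64(217.5))
[0.5478353  0.18493882 0.18192008] [-0.214121   -2.44453316 -6.92828677]
```

View pics/s5a.png

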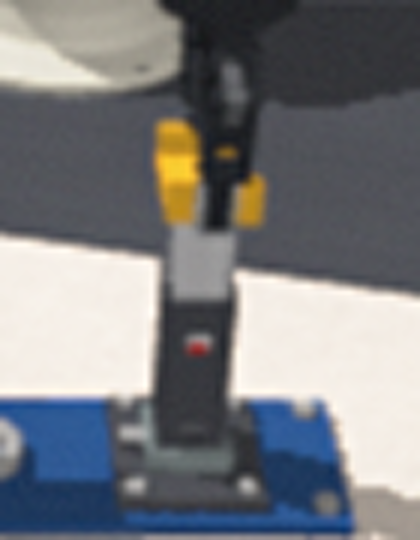

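Request:
drive_tool(
  rows=[0.05, 0, 0, 0.0008, 0, 0.05, 0, 0, 0.0008, 0, 0.05, 0, 0, 0, 0],
)

```text
clock: 6.78
tool_pos: [0.5479, 0.1849, 0.1836]
tcp_rot: [-1.925, -2.483, 0.001]
contact_force: [-1.9, -3.8, -6.2]
grip_width: 0.726
```

```bash
python3 -c "
from h import *
look(6)"
```

```text
red 4 (np.float64(292.5), np.float64(217.5))
[0.54787192 0.18493209 0.18359885] [-1.94688167 -2.386184   -6.22473844]
```

View pics/s6a.png

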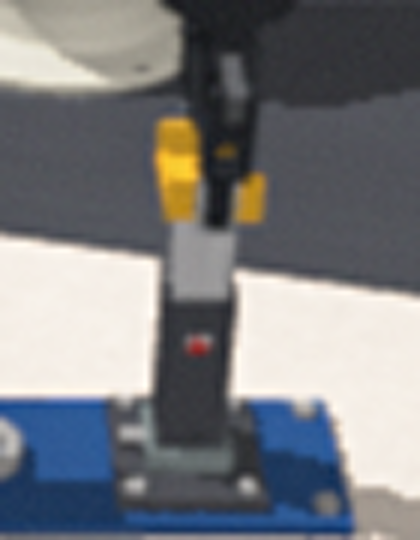

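The button is still inside and rising: red at crop (198,344). I'll keep going, also easing the lateral force.

Request:
drive_tool(
  rows=[0.05, -0.0002, -0.0003, 0.0008, 0, 0.05, 0, 0, 0.0006, 0, 0.05, 0, 0, 0, 0],
)

```text
clock: 7.2
tool_pos: [0.5479, 0.1849, 0.1853]
tcp_rot: [1.924, 2.483, 0.001]
contact_force: [-0.7, -1.5, -4.4]
grip_width: 0.724
```

```bash
python3 -c "
from h import *
look(7)"
```

```text
red 13 (np.float64(292.7692307692308), np.float64(217.84615384615384))
[0.54788189 0.18490227 0.18531933] [-1.15600527 -1.20825903 -4.04761943]
```

View pics/s7a.png

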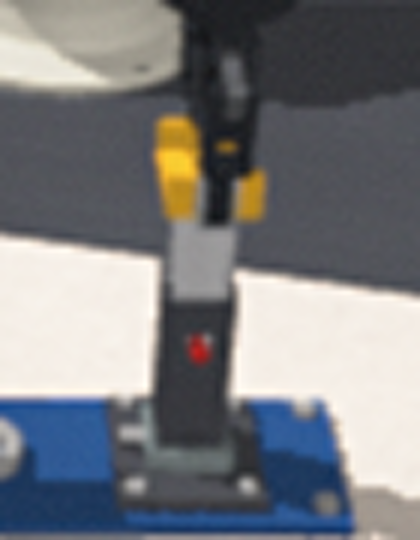

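The button has popped: red now projects beyond the hole at crop (199,347), with 13 px of red and only about 4 N at the wrist. I'll release and retreat, then locate the bar.

Request:
drive_tool(
  rows=[0.0854, 0, 0, 0, 0, 0.0854, 0, 0, 0, 0, 0.0854, 0, 0, 0, 0, 0.0854, 0, 0, 0.04, 0, 0.0854, 0, 0, 0.06, 0, 0.0854, 0, 0, 0.04, 0],
)

```text
clock: 8.0
tool_pos: [0.5477, 0.1848, 0.3279]
tcp_rot: [1.924, 2.482, 0.004]
contact_force: [0.5, 0.3, -0.8]
grip_width: 1.003
```

```bash
python3 - <<'E'
from h import *
from fit import pc
look(8)
P=[onz("top",*pc(x,y,305,160,5),.025) for x,y in((70,62),(130,48),(258,535),(197,550))]
P=np.array(P); print(P)
print(P.mean(0)); d=(P[0]+P[1]-P[2]-P[3])/2; print(np.linalg.norm(d),np.arctan2(d[1],d[0]),np.linalg.norm(P[0]-P[1]),np.linalg.norm(P[2]-P[3]))
c=P.mean(0)
for t in(-.16,.16):
  for w in (-.02,.02):
    e=d/np.linalg.norm(d); n=np.array([-e[1],e[0],0]); print(proj("scene",c+e*t+n*w))
crop("pics/scene0.png",155,180,200,250,8,"pics/s0b.png")
E
```

```text
red 13 (np.float64(292.7692307692308), np.float64(217.84615384615384))
[0.54798551 0.18487077 0.33239543] [-1.37815072 -0.50286503  2.78712771]
[[ 0.67414251 -0.20928906  0.025     ]
 [ 0.68285894 -0.24845655  0.025     ]
 [ 0.37158806 -0.3083028   0.025     ]
 [ 0.36317294 -0.2704867   0.025     ]]
[ 0.52294061 -0.25913378  0.025     ]
0.31695220724572587 0.19212961914371615 0.040125654119998966 0.038741079871026325
[178.88370599 187.71151606]
[188.43190698 188.0975307 ]
[159.56699836 235.22477391]
[171.02253159 235.77569449]
```

View pics/s8a.png

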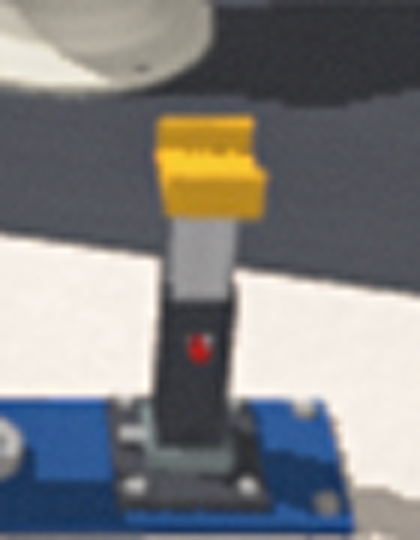

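View pics/s0b.png

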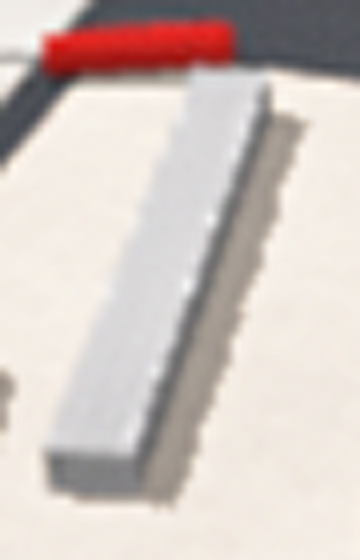

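Request:
drive_tool(
  rows=[0.0854, 0, -0.02, 0, -0.11, 0.0854, -0.002, -0.042, 0, -0.16, 0.0854, -0.003, -0.048, 0, -0.16, 0.0854, -0.003, -0.048, 0, -0.16, 0.0854, -0.003, -0.048, 0, -0.16, 0.0854, -0.003, -0.048, 0, -0.16, 0.0854, -0.003, -0.048, -0.02, -0.16, 0.0854, -0.003, -0.048, -0.03, -0.16, 0.0854, -0.003, -0.048, -0.04, -0.16, 0.0854, -0.002, -0.031, -0.04, -0.16, 0.0854, 0, -0.015, -0.03, -0.081, 0.0854, 0, 0, 0, 0],
  newtons=40,
)

```text
clock: 9.55
tool_pos: [0.5215, -0.2595, 0.1626]
tcp_rot: [-3.125, -0.299, 0.006]
contact_force: [-0.1, -0.1, 0.4]
grip_width: 1.003
```

```bash
python3 - <<'E'
from h import *
for dz in(0,.004,.008,.012):
  for s in (.033,.042): print(dz,s,proj("scene",np.array([.5479,.1849,.1853+dz])+s*np.array([.968,.248,0])))
look(9); crop("pics/s9.png",130,120,250,260,4,"pics/s9b.png")
E
```

```text
0 0.033 [295.17646515 198.67025037]
0 0.042 [295.47418398 200.19009183]
0.004 0.033 [295.27218187 197.61272834]
0.004 0.042 [295.57100096 199.12857987]
0.008 0.033 [295.3682222  196.55163104]
0.008 0.042 [295.6681473 198.0634568]
0.012 0.033 [295.46458778 195.4869403 ]
0.012 0.042 [295.76562467 196.99470418]
red 12 (np.float64(292.9166666666667), np.float64(217.83333333333334))
[ 0.52233883 -0.25906497  0.16474089] [ 0.73036579 -0.38149628 -0.16111692]
```

View pics/s9b.png

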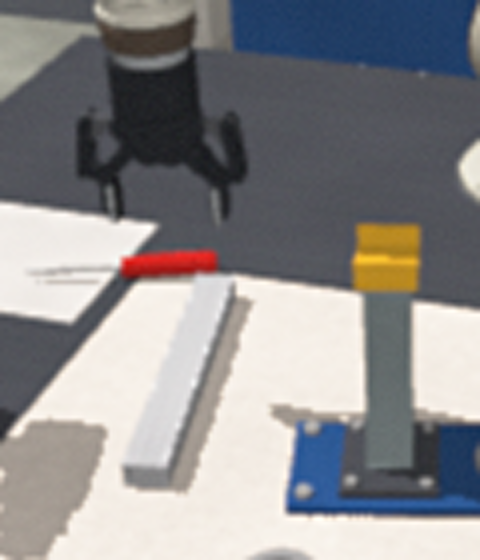

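The open jaws stand across the bar at crop (168,200), above its middle, with even clearance. I'll descend and grip.

Request:
drive_tool(
  rows=[0.0854, 0, 0, -0.045, 0, 0.0854, 0, 0, -0.05, 0, 0.0854, 0, 0, -0.035, 0, 0.0854, 0, 0, -0.02, 0, 0.0854, 0, 0, -0.0125, 0, 0.0854, 0, 0, 0, 0],
)

```text
clock: 10.35
tool_pos: [0.5233, -0.2588, 0.0031]
tcp_rot: [3.127, 0.303, 0.001]
contact_force: [-0.7, -0.6, 0.4]
grip_width: 0.997
```

Request:
drive_tool(
  rows=[0.05, 0, 0, 0, 0, 0.05, 0, 0, 0, 0, 0.04, 0, 0, 0, 0, 0.036, 0, 0, 0, 0, 0.03, 0, 0, 0, 0, 0.03, 0, 0, 0, 0],
)

```text
clock: 11.1
tool_pos: [0.5231, -0.2589, 0.0033]
tcp_rot: [-3.127, -0.301, -0.002]
contact_force: [0.1, 4.3, 6.1]
grip_width: 0.458
```

Request:
drive_tool(
  rows=[0.03, 0, 0, 0.01, 0, 0.03, 0, 0, 0.03, 0, 0.03, 0, 0, 0.04, 0, 0.03, 0, 0, 0, 0, 0.03, 0, 0, 0, 0],
)

```text
clock: 11.72
tool_pos: [0.5221, -0.2589, 0.0804]
tcp_rot: [-3.126, -0.301, 0.003]
contact_force: [-0.3, -0.4, -8.6]
grip_width: 0.46
```

```bash
python3 - <<'E'
from h import *
look(10); crop("pics/s10.png",130,120,250,260,4,"pics/s10b.png"); print(env.sense()["wrist_torque"])
E
```

```text
red 12 (np.float64(292.6666666666667), np.float64(217.91666666666666))
[ 0.52172332 -0.2587553   0.07991736] [-0.1013988  -0.12799187 -8.56784988]
[-0.01473851  0.02028379  0.0234649 ]
```

View pics/s10b.png

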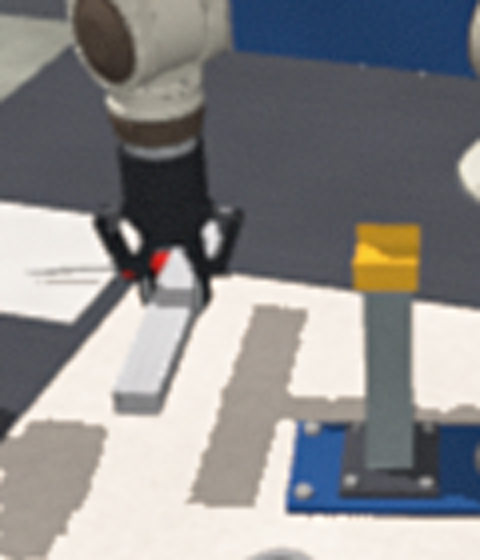

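The bar is held level by its middle and weighs about 8.6 N. Next I raise it and carry it over the saddles.

Request:
drive_tool(
  rows=[0.03, 0, 0, 0.03, 0, 0.03, 0, 0, 0.05, 0, 0.03, 0, 0, 0.05, 0, 0.03, 0, 0, 0.045, 0, 0.03, 0.002, 0.012, 0.03, 0.06, 0.03, 0.004, 0.025, 0, 0.125, 0.03, 0.005, 0.03, 0, 0.145, 0.03, 0.005, 0.03, 0, 0.145, 0.03, 0.005, 0.03, 0, 0.145, 0.03, 0.005, 0.03, 0, 0.145, 0.03, 0.005, 0.03, 0, 0.145, 0.03, 0.005, 0.03, 0, 0.145, 0.03, 0.005, 0.03, 0, 0.145, 0.03, 0.005, 0.03, 0, 0.145, 0.03, 0.004, 0.03, 0, 0.145, 0.03, 0.002, 0.02, 0, 0.085, 0.03, 0.001, 0.01, 0, 0.06, 0.03, 0, 0, 0, 0, 0.03, 0, 0, 0, 0],
)

```text
clock: 14.15
tool_pos: [0.5757, 0.0773, 0.2863]
tcp_rot: [-1.921, -2.484, 0.002]
contact_force: [-0.5, -0.5, -8.3]
grip_width: 0.455
```

```bash
python3 - <<'E'
from h import *
look(11); shot("top","pics/t11.png")
crop("pics/s11.png",170,110,350,250,4.4,"pics/s11b.png"); crop("pics/t11.png",150,130,310,250,5,"pics/t11a.png")
s=env.sense(); r=cv2.Rodrigues(s["tcp_rot"])[0]; print(np.arctan2(r[1,1],r[0,1]))
E
```

```text
red 13 (np.float64(292.7692307692308), np.float64(217.84615384615384))
[0.57570642 0.07724613 0.28668779] [ 0.33820096  0.13060969 -8.64564047]
0.25442961488155424
```

View pics/s11b.png

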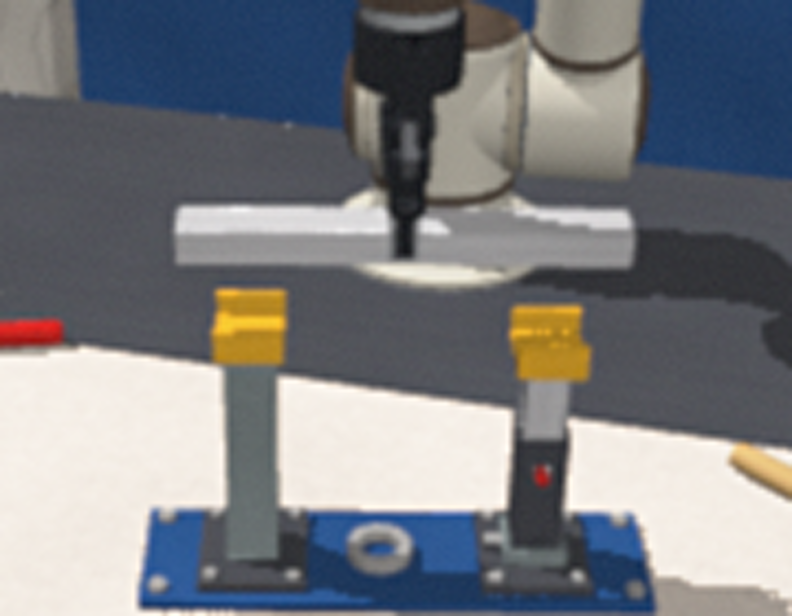

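View pics/t11a.png

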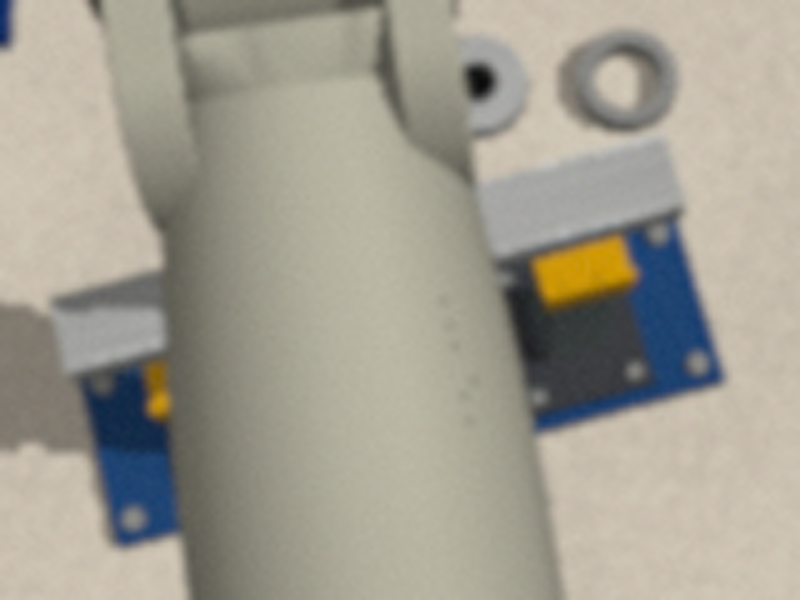

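```bash
python3 - <<'E'
from h import *
from fit import pc
c=np.array([.5757,.0773,.2866-.0033]); a=.2544
n=np.array([np.cos(a),np.sin(a),0]); e=np.array([-n[1],n[0],0])
for s,w,z in((-.16,.02,0),(.16,.02,0),(-.16,.02,.025),(.16,.02,.025),(-.16,-.02,.025),(.16,-.02,.025)):
    u=proj("scene",c+e*s+n*w+[0,0,z]); print("S",s,w,z,(u-[170,110]+.5)*4.4-.5)
    u=proj("top",c+e*s+n*w+[0,0,z]); print("T",s,w,z,(u-[150,130]+.5)*5-.5)
E
```

```text
S -0.16 0.02 0 [175.88772579 261.25435941]
T -0.16 0.02 0 [659.51299647 147.31021799]
S 0.16 0.02 0 [630.85412964 264.73859043]
T 0.16 0.02 0 [ 57.62342459 308.04531582]
S -0.16 0.02 0.025 [174.49291598 229.54304856]
T -0.16 0.02 0.025 [662.56996735 131.8539123 ]
S 0.16 0.02 0.025 [634.46269288 232.99948229]
T 0.16 0.02 0.025 [ 46.5791382  296.09929811]
S -0.16 -0.02 0.025 [178.92890851 204.08328175]
T -0.16 -0.02 0.025 [685.06090378 204.76643148]
S 0.16 -0.02 0.025 [626.09485562 207.39181449]
T 0.16 -0.02 0.025 [ 64.13816427 371.71570653]
```

Both views agree with the predicted bar pose to about 1 px, and the saddles show the same offset. The bar's ends at scene crop (177,265) and (632,267) overhang both saddles evenly. I'll lower it.

Request:
drive_tool(
  rows=[0.03, 0.0003, 0.0004, -0.015, 0, 0.03, 0, 0, -0.02, 0, 0.03, 0, 0, -0.015, 0, 0.03, 0, 0, -0.008, 0, 0.03, 0, 0, 0, 0, 0.03, 0, 0, 0, 0],
  newtons=25,
)

```text
clock: 15.0
tool_pos: [0.5763, 0.0781, 0.2302]
tcp_rot: [1.92, 2.486, 0.001]
contact_force: [0.7, 0.3, -7.8]
grip_width: 0.457
```

```bash
python3 - <<'E'
from h import *
look(12); crop("pics/s12.png",190,140,320,230,6,"pics/s12b.png")
E
```

```text
red 12 (np.float64(292.9166666666667), np.float64(217.83333333333334))
[0.57636416 0.07815753 0.23025258] [ 0.14379624  0.22294451 -8.41278625]
```

View pics/s12b.png

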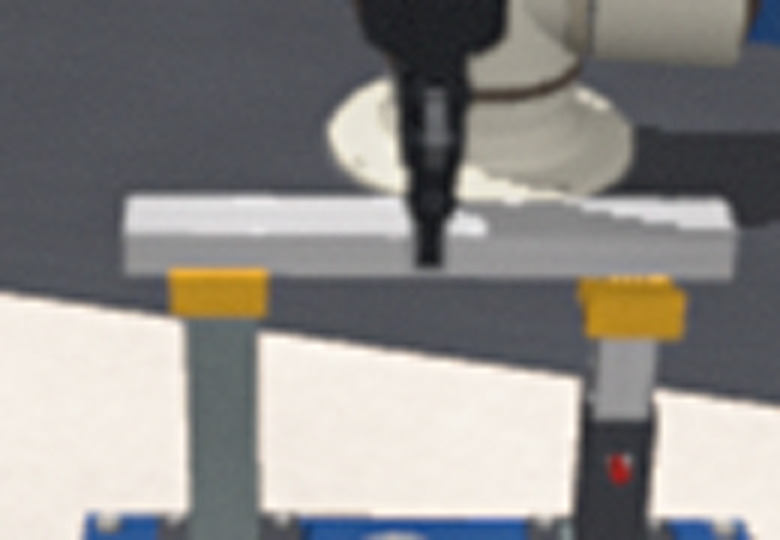

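The bar's underside is now below the top of the rest's lip (crop 220,270), with no side load, so it has entered the channel. I'll continue slowly.

Request:
drive_tool(
  rows=[0.03, 0, 0, -0.003, 0, 0.03, 0, 0, -0.002, 0, 0.03, 0, 0, -0.002, 0, 0.03, 0, 0, -0.001, 0, 0.03, 0, 0, 0, 0],
)

```text
clock: 15.68
tool_pos: [0.576, 0.0782, 0.2213]
tcp_rot: [-1.92, -2.487, 0.0]
contact_force: [-0.0, 0.6, -8.9]
grip_width: 0.462
```

Request:
drive_tool(
  rows=[0.03, 0, 0, -0.001, 0, 0.03, 0, 0, -0.001, 0, 0.03, 0, 0, 0, 0],
)

```text
clock: 16.05
tool_pos: [0.5762, 0.0783, 0.2198]
tcp_rot: [1.919, 2.486, 0.001]
contact_force: [-1.1, 0.2, -4.9]
grip_width: 0.457
```

Request:
drive_tool(
  rows=[0.03, 0, 0, -0.0007, 0, 0.03, 0, 0, -0.0007, 0, 0.03, 0, 0, 0, 0],
  newtons=20,
)

```text
clock: 16.42
tool_pos: [0.5761, 0.0785, 0.2183]
tcp_rot: [1.919, 2.487, 0.001]
contact_force: [-0.8, 2.7, -2.2]
grip_width: 0.459
```

Request:
drive_tool(
  rows=[0.03, 0, 0, -0.0007, 0, 0.03, 0, 0, -0.0007, 0, 0.03, 0, 0, 0, 0],
)

```text
clock: 16.8
tool_pos: [0.5762, 0.0783, 0.2166]
tcp_rot: [-1.919, -2.487, -0.0]
contact_force: [-0.2, 3.4, -1.9]
grip_width: 0.459
```

Request:
drive_tool(
  rows=[0.03, 0, 0, -0.0006, 0, 0.03, 0, 0, -0.0006, 0, 0.03, 0, 0, 0, 0],
)

```text
clock: 17.18
tool_pos: [0.5762, 0.0783, 0.2159]
tcp_rot: [1.919, 2.487, 0.001]
contact_force: [-1.3, 4.3, 3.1]
grip_width: 0.457
```

```bash
python3 - <<'E'
from h import *
look(13); crop("pics/s13.png",190,140,320,230,6,"pics/s13b.png")
E
```

```text
red 12 (np.float64(292.9166666666667), np.float64(217.83333333333334))
[0.57620576 0.07824049 0.21590057] [-1.69958833  3.34133647  2.32588434]
```

View pics/s13b.png

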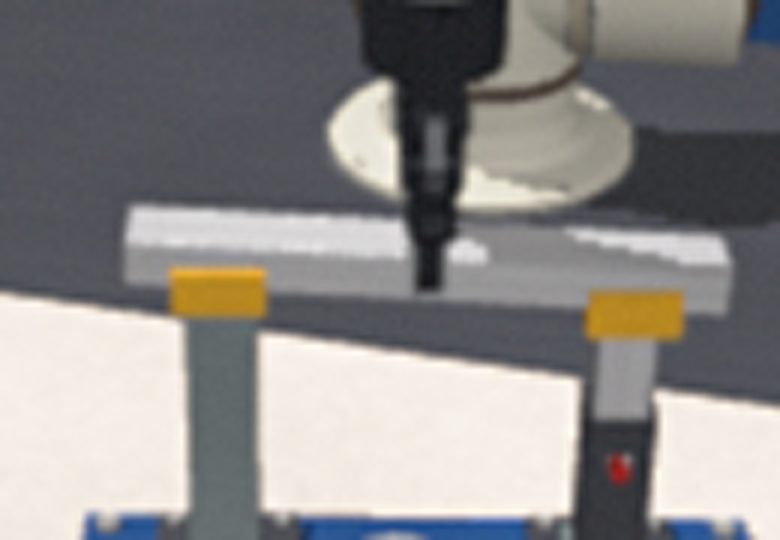

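Request:
drive_tool(
  rows=[0.03, 0, 0, -0.0005, 0, 0.03, 0, 0, 0, 0],
)

```text
clock: 17.48
tool_pos: [0.5762, 0.0783, 0.2158]
tcp_rot: [1.919, 2.486, 0.001]
contact_force: [-2.4, 4.3, 6.2]
grip_width: 0.459
```

The height stopped changing while the force rose, so both saddles carry the bar. I'll unload, open gently, and retreat.

Request:
drive_tool(
  rows=[0.03, 0, 0, 0.0008, 0, 0.03, 0, 0, 0, 0, 0.045, 0, 0, 0, 0, 0.0854, 0, 0, 0, 0, 0.0854, 0, 0, 0, 0, 0.0854, 0, 0, 0, 0, 0.0854, 0, 0, 0.02, 0, 0.0854, 0, 0, 0.04, 0, 0.0854, 0, 0, 0.05, 0, 0.0854, 0, 0, 0.05, 0, 0.0854, 0, 0, 0, 0],
)

```text
clock: 18.85
tool_pos: [0.5767, 0.0783, 0.3802]
tcp_rot: [1.917, 2.483, 0.008]
contact_force: [1.1, 0.3, 0.2]
grip_width: 1.001
```

```bash
python3 - <<'E'
from h import *
look(14); shot("top","pics/t14.png"); crop("pics/s14.png",190,140,320,230,6,"pics/s14b.png"); crop("pics/t14.png",150,130,310,250,5,"pics/t14a.png")
E
```

```text
red 12 (np.float64(292.9166666666667), np.float64(217.83333333333334))
[0.57675923 0.07825101 0.37740701] [-0.06256169 -1.38857446 -0.50742552]
```

View pics/s14b.png

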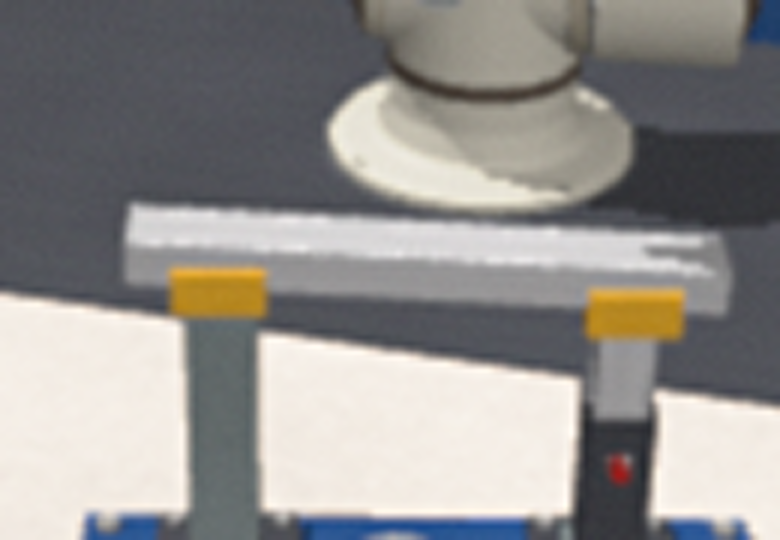

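View pics/t14a.png

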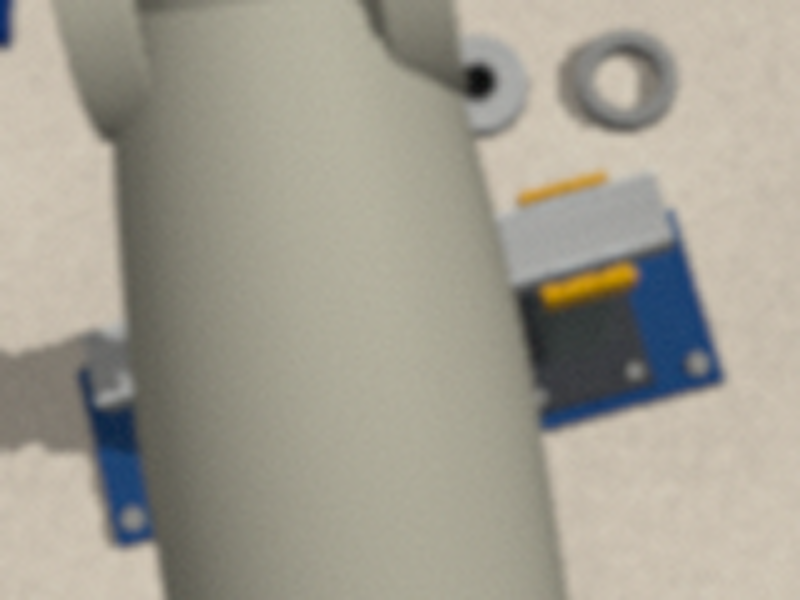

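The bar lies in both channels: the rest's lips show on each side of it in the top view (crop 560,190 and 590,285). The scene view shows both front lips in front of it and the red button still out at crop (620,468). I'm handing in.

```bash
python3 -c "
from h import *
print(env.hand_in())"
```

```text
the job is handed in; nothing more can be done
None
```

The button is out through the upper hole, the bar lies in both saddles, and I handed the job in at about 19 s. The hand-in gives no verdict.

- **Prop:** I slid the inner tube up about 30 mm at 20 N grip, until the red button showed clear of the upper hole. The wrist read no more than about 8 N at the end of each move.
- **Bar:** It weighs about 8.6 N. I lowered it level onto the rest, let it pivot in the light grip onto the prop's saddle, then unloaded and released it. The load on the saddles stayed at about 15 N or less by the wrist readings.

In the last pictures the bar sits in both channels, with overhang on both sides. The button is still out and the gripper is clear. The estimated tilt is about 0.045 rad, against a limit of 0.09, because the prop locked about 10 mm lower than the rest.

- **Fit and view limits:** The top camera showed the saddles about 1 px (2–3 mm) off the fitted position. In its last picture the arm hides the prop's saddle, so that end was checked only in the scene view.
- **Bystanders:** I only watched them in passing and did not measure them at the end. I saw nothing touched.

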